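# Find the heavy side of a centrifuge rotor on the balancing stand

### The arm

A 6-joint arm with a two-finger parallel gripper is mounted at the origin on the work surface; the furniture and walls round the work are solid. World frame = base frame: x ahead of the robot, y to its left, z up, the work surface at z = 0. Lengths are in m, angles in degrees, forces in N, time in s.
With the tool pointing down it reaches from about 0.375 to 0.75 m from the base axis. Payload 9 kg.
Tool frame: the origin (TCP) lies where the fingers leave the gripper's body, on its centre line; the fingertips stand 73 mm ahead of it and the grasp point (between the pads) lies 54 mm ahead of it (robot.tip_reach is the distance from the TCP to the fingertips, in m); z points along the fingers, y is the line along which they close (so a half turn about z gives the same grasp; the last joint's range is limited). The gripper opens to 85 mm and grips with 20 to 120 N. Pads are 22 mm wide; open, the fingers measure 114 mm over their backs; the gripper's body (76 mm by 85 mm) begins 54 mm behind the grasp point. The pads swing forward as they close: fully open they stand 13 mm farther back than shut.
Start: joints at [52.214, 5.964, 5.575, 89.605, 0, 77.527], TCP at [0.257, 0.542, 0.304] pointing down, gripper open.
Joint ranges: [-171.21, 171.21], [-48.23, 106.86], [-62.78, 66.21], [-105.2, 120.99], [-86.42, 89.51], [-180, 180]. Speed limits (degrees/s): [127.2, 127.2, 147.25, 180, 180, 180].

### API

Orientations are given as [roll, pitch, yaw] about the fixed x, y, z axes, in that order (R = Rz(yaw) Ry(pitch) Rx(roll)).
In Python, from plant import robot gives the robot as it stands. Calls block until the motion is done:
- robot.move_pose(position, orientation): joint-space move of the TCP to a pose.
- robot.line_to(position, vel=0.15, rotation=None, guard=None): straight line of the TCP; rotation=None keeps the orientation; vel is the mean speed in m/s. With guard (N) it stops when the force on the tool has changed by that much, and returns True; else False.
- robot.goto_joints(angles): joint-space move.
- robot.set_gripper(opening): finger opening in m; the grip force is fixed at half the most; returns when the fingers have stopped.
- robot.pause(seconds).
- robot.ik(position, orientation): joint angles nearest the present ones, or None.
- robot.observe(): the state.
- robot.grab_frame(name): name is "scene" or "side" or "wrist"; returns the picture (420x560x3 uint8, blue, green, red); there is no depth.
- robot.get_calibration(name): a dict with "vertical_fov" (degrees; the focal length in pixels is half the picture's height over the tangent of half this angle, whatever the lens; pixels are square), "cx", "cy" (the principal point, pixels), "k1" (the pictures are not rectified: a ray, as slopes to the right and down, at radius r is drawn at 1 + k1 r^2 times it, then the intrinsics apply), "rvec" (rotation vector, rad) and "tvec" (3), from world to camera coordinates, as OpenCV has them. Camera axes: x right, y down, z forward; pixel columns grow to the right and rows downward; lengths in m; the calibration is good to about 2 mm. A picture is of the moment at which its call begins: read the wrist's pose just before it. get_calibration takes no time and is no camera call; for the wrist camera it gives the pose at the moment of the call.
A pose or a line that the arm cannot do raises robot.IKError and nothing moves.
- robot.job_done(): hands the job in; it is judged then, once.
The state is a dict: "time": time; "q": joint angles; "qvel": joint speeds; "joint_torque": joint torques, N m; "tool_pos": TCP position; "tcp_rot": TCP orientation; "ft_force": force on the tool from outside, world axes, zero at the start; "torque": the same for the moment, N m; "gripper_width": finger opening in m; "gripper_force": force on a finger pad.
Only numpy, scipy, OpenCV 4.12 (cv2) and the standard library are available. Lean on these libraries where they do the work, as an engineer would, in place of code of your own. Each camera call takes 0.05 s, during which the arm holds its last target. There are 200 camera calls.

### The job

Lift the centrifuge rotor on its arbor out of the sloping drain rack and lay it gently on the balancing stand, the arbor across both pairs of rollers and the rotor midway between them. Let go and wait until it has turned its heavy side to the bottom and stands still; only then swing the stand's hold-down arm over and press it down onto the arbor, without turning the rotor, so that it stays clamped with the heavy side straight down. Leave the other things on the bench where they are.

Things in the scene. Friction and masses are not known exactly. Their poses are not given: they have to be found in the camera images.
- rotor: Loose aluminium centrifuge rotor, about 0.76 kg: a disc 130 mm across and 24 mm thick with flat faces, hub 34 mm across on each face (out to 26 mm from mid-plane), on a steel arbor 14 mm across and 170 mm long. Origin at the disc's centre; own y along the arbor (six dark tube pockets round it). Starts in the drain rack, +y end up at 32 deg to the level. Pinch the disc's rim across its 24 mm, fingers closing along y.
- heavy_side (a point): The rotor's unseen heavy spot, 50 mm from the rotor's axis in its mid-plane; it cannot be told from outside and lies at another place round the rotor in each start, never near the bottom or the top. Own z points from it to the rotor's axis, so z is straight up when the heavy side is at the bottom. Free on the rollers the rotor swings heavy side down and comes to rest in about 2 to 4 s, within 4 degrees of straight down.
- drain_rack: Fixed steel drain rack: tray 150 x 200 x 13 mm with two black rubber cushions under the disc's rim, two rubber-lined V saddles 110 mm apart that steady the arbor at 32 deg to the level, +y end high, and a rubber stop at its low end. Origin under the tray's centre; the rotor's centre lies straight over it, 90 mm up. The rotor lifts out square to the arbor (up and towards rack -y).
- balance_stand: Fixed balancing stand: grey base 135 x 190 mm; two pairs of free-running, overlapping aluminium rollers, 68 mm across and 8 mm thick, at y = +55 and -55 mm, carry the arbor along own y. Origin under the base's centre. A seated arbor has its axis over the origin, 105 mm up; lying centred it overhangs each side alike. Aluminium cheeks 94 mm high stand outside the rollers at y = +-70 mm.
- hold_down (a joint): Hold-down arm of the stand, hinged at its +x side, over the +y pair of rollers: angle in rad, 0 when its rubber shoe touches the top of a seated arbor with the arm level, about 1.7 to 1.95 at the start (leaning back, clear of the rollers). A stiff hinge: about 1 N at the bar moves it and it stays where it is left.
- clamp_pivot (a point): Hinge axis of the hold-down arm (axis along the stand's y), at x = +43, y = +55 mm, 112 mm up in the stand's frame. From it the aluminium arm, 12 mm wide and 9 mm thick, reaches towards the stand's -x when level; its upper face then lies 14 mm over the hinge axis.
- grip_bar (a point): Centre of the black cross bar, 18 mm across and 26 mm long, at the free end of the hold-down arm, 94 mm from the hinge (and 9.5 mm above the hinge axis when the arm is level). It travels up and over about the hinge towards the stand's -x, then down.
- lead_pig: Grey lead pot 57 mm across, 93 mm high, loose bystander; origin under its centre.
- vial_shield_b: Dark blue vial shield 45 mm across, 102 mm high, loose bystander; origin under its centre.
- marker_pen: Marker pen 135 mm long lying flat, loose bystander; origin under its centre.
- syringe_shield_a: Tungsten syringe shield 27 x 75 x 32 mm lying flat, loose bystander; origin under its centre.
- masking_tape: Roll of masking tape 100 mm across, 25 mm high, loose bystander; origin under its centre.

How it is judged:
By the outcome, as a careful person would: the job done as asked, in the order asked, and still so for the second after the job is handed in, with the robot touching nothing.
It also fails if it takes over 72 s, if anything falls off the work surface, if the arm or the gripper's body presses on something with over 40 N, if the wrist force passes 120 N, or if a joint passes its speed limit or range.

## Working session

There is one attempt and no reset: what is moved stays moved. The work goes in short steps, each a Python script; the robot and the scene stay as the last script left them, time stands still between calls to the robot, and variables do not carry over. Pictures are saved under pics/ and viewed, at most 10 in all, crops included, and the job is handed in when it is done.

```bash
mkdir -p pics; ls; python3 - <<'E'
from plant import robot
import cv2,numpy as np
for n in("scene","side"):
    cv2.imwrite(f"pics/{n}0.png",robot.grab_frame(n)); print(n,robot.get_calibration(n))
print(robot.get_calibration("wrist"))
print(robot.observe())
E
```

```text
pics
scene {'vertical_fov': 48.14900751426964, 'cx': 287.37048326073705, 'cy': 203.58749920849144, 'k1': -0.03915527997003925, 'rvec': array([ 1.87814239, -0.78656589,  0.49970852]), 'tvec': array([-0.32528487,  0.26912221,  0.70501083])}
side {'vertical_fov': 51.68963963650987, 'cx': 287.79769038057043, 'cy': 205.81690508537562, 'k1': -0.11994397367215548, 'rvec': array([ 0.87695027,  2.68619298, -0.88736866]), 'tvec': array([ 0.4229559 , -0.24839543,  1.23918874])}
{'vertical_fov': 67.60870976001064, 'cx': 282.3524937889156, 'cy': 208.65959527925241, 'k1': 0.013340186611696793, 'rvec': array([-2.45342773, -1.55312237, -0.21157977]), 'tvec': array([-0.60006205, -0.03526628,  0.37906477])}
{'time': 0.1, 'q': array([ 5.22124360e+01,  5.99565344e+00,  5.52980195e+00,  8.96051767e+01,
       -4.93805213e-04,  7.75284671e+01]), 'qvel': array([-0.00167838,  0.00405735,  0.18206291, -0.00475191, -0.03043865,
        0.0641581 ]), 'joint_torque': array([ 6.16526129e-03, -5.58209574e+01,  5.04718745e+01,  1.31028163e-02,
       -2.75435832e-04,  1.51834394e-05]), 'tool_pos': array([0.25640077, 0.54220532, 0.30317892]), 'tcp_rot': array([-1.79930541e+02, -1.48567050e-02,  1.54683960e+02]), 'ft_force': array([0.10186988, 0.04969197, 0.71763172]), 'torque': array([-0.00284238, -0.01778167,  0.01813303]), 'gripper_force': 0.0, 'gripper_width': 0.0856082290041159}
```

View pics/scene0.png

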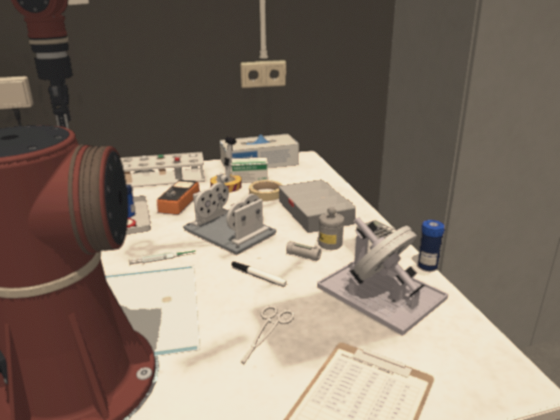

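View pics/side0.png

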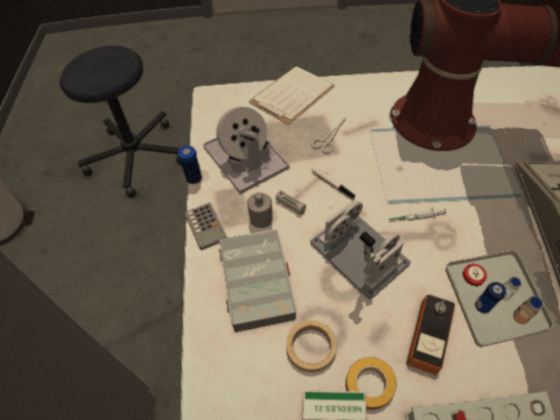

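The scene view shows the rack tray at about (320–445, 258–322) and the stand at about (185–275, 180–247). In the side view the rack is at about (204–288, 120–188) and the stand base at about (311–408, 215–293), with the arm leaning back.

```bash
cat > h.py <<'E'
from plant import robot
import cv2,numpy as np
from scipy.spatial.transform import Rotation as R
def cam(c):
    f=210/np.tan(np.radians(c["vertical_fov"]/2)); K=np.array([[f,0,c["cx"]],[0,f,c["cy"]],[0,0,1]])
    return K,np.array([c["k1"],0,0,0.]),np.array(c["rvec"]),np.array(c["tvec"])
def rays(c,px):
    K,d,rv,t=cam(c); u=cv2.undistortPoints(np.array(px,float).reshape(-1,1,2),K,d).reshape(-1,2)
    Rm=cv2.Rodrigues(rv)[0]; return -Rm.T@t, np.c_[u,np.ones(len(u))]@Rm
def onz(c,px,z):
    o,d=rays(c,px); return o+d*((z-o[2])/d[:,2])[:,None]
def tri(c1,p1,c2,p2):
    P=[]
    for c,p in((c1,p1),(c2,p2)):
        o,d=rays(c,[p]); P.append((o,d[0]/np.linalg.norm(d[0])))
    A=sum(np.eye(3)-np.outer(d,d) for o,d in P); b=sum((np.eye(3)-np.outer(d,d))@o for o,d in P)
    return np.linalg.solve(A,b)
def proj(c,X):
    K,d,rv,t=cam(c); return cv2.projectPoints(np.array(X,float).reshape(-1,1,3),rv,t,K,d)[0].reshape(-1,2)
E
python3 - <<'E'
from h import *
np.set_printoptions(precision=3,suppress=True)
a=robot.get_calibration("scene");b=robot.get_calibration("side")
print("rack side",onz(b,[(204,148),(288,160),(245,188)],.013))
print("rack scene",onz(a,[(320,288),(445,293),(403,322)],.013))
print("stand side",onz(b,[(311,241),(408,264),(370,293),(349,210)],.01))
print("stand scene",onz(a,[(185,230),(275,234),(237,247)],.01))
i=robot.grab_frame("side");j=robot.grab_frame("scene")
A=cv2.resize(i[90:300,190:420],None,fx=3.4,fy=2.85,interpolation=cv2.INTER_CUBIC)
cv2.imwrite("pics/side1.png",A)
c=robot.get_calibration("wrist");print("wristcam",rays(c,[(280,210)]))
E
```

```text
rack side [[ 0.595 -0.286  0.013]
 [ 0.438 -0.115  0.013]
 [ 0.58  -0.102  0.013]]
rack scene [[ 0.433 -0.118  0.013]
 [ 0.585 -0.299  0.013]
 [ 0.456 -0.288  0.013]]
stand side [[0.541 0.117 0.01 ]
 [0.404 0.293 0.01 ]
 [0.519 0.294 0.01 ]
 [0.414 0.102 0.01 ]]
stand scene [[0.39  0.275 0.01 ]
 [0.528 0.106 0.01 ]
 [0.426 0.122 0.01 ]]
wristcam (array([0.196, 0.572, 0.374]), array([[ 0.243, -0.124, -0.962]]))
```

View pics/side1.png

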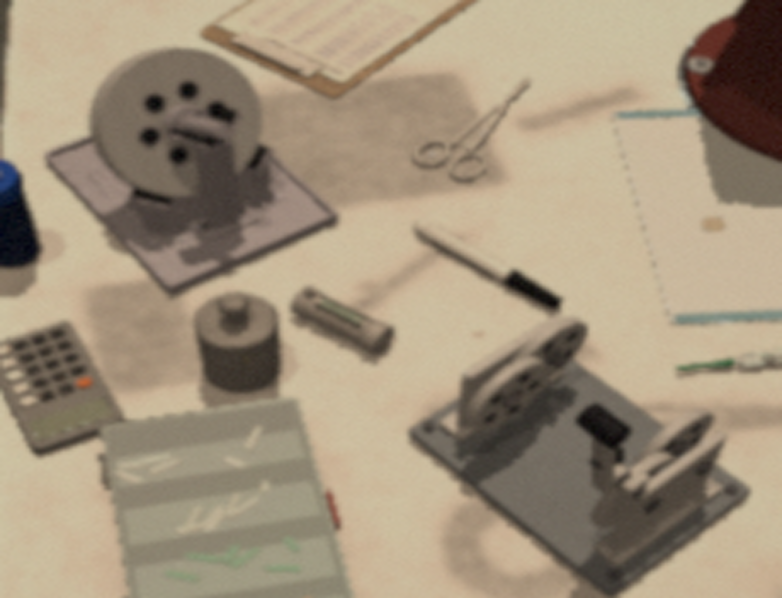

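```bash
python3 - <<'E'
from h import *
np.set_printoptions(precision=3,suppress=True)
a=robot.get_calibration("scene");b=robot.get_calibration("side")
print("bar",tri(b,(366.5,239),a,(230,143)), "cams",rays(a,[(0,0)])[0],rays(b,[(0,0)])[0])
for n,p in (("stand",[.45,.2,.42]),("rack",[.50,-.2,.42])):
    robot.move_pose(p,[180,0,90]); robot.pause(.2)
    c=robot.get_calibration("wrist"); im=robot.grab_frame("wrist"); o=robot.observe()
    cv2.imwrite(f"pics/w_{n}.png",im); np.save(f"pics/w_{n}.npy",c,allow_pickle=True); print(n,o["time"],o["tool_pos"],o["tcp_rot"],o["q"],rays(c,[(280,210)]))
E
```

```text
bar [0.533 0.262 0.198] cams [-0.146 -0.605  0.537] [0.881 0.515 0.857]
stand 1.9667 [0.45  0.201 0.42 ] [-179.975    0.001   90.074] [  8.775  -9.119   2.995 102.139   0.003  98.702] (array([0.45 , 0.269, 0.491]), array([[-0.007, -0.272, -0.962]]))
rack 3.7083 [ 0.5   -0.199  0.42 ] [179.987   0.008  90.071] [-35.647  -1.246  10.459 101.69    0.001  54.281] (array([ 0.501, -0.131,  0.491]), array([[-0.006, -0.273, -0.962]]))
```

View pics/w_stand.png

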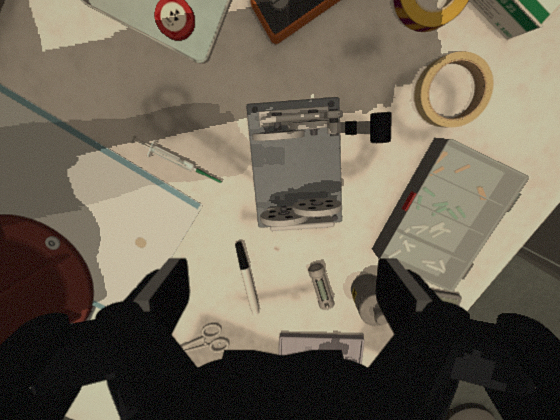

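View pics/w_rack.png

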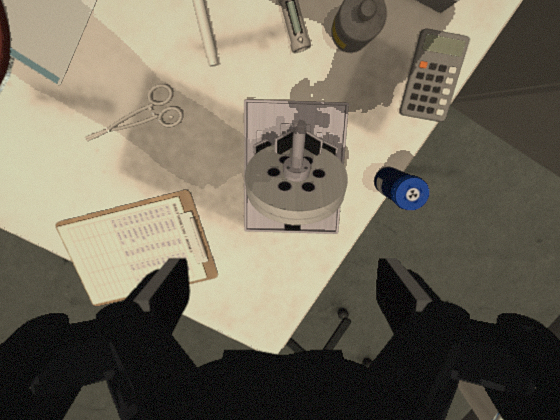

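The wrist views show the stand base with corners near (247,101), (341,96), (343,226) and (257,229), and the bar at (380,127). The rack tray corners are near (245,97), (347,101), (340,233) and (245,231), with the arbor's high end towards +y. Next I'll refine these corners and fit the known rectangles to them.

```bash
python3 - <<'E'
from h import *
np.set_printoptions(precision=4,suppress=True)
def fit(n,px,L,W,z):
    c=np.load(f"pics/w_{n}.npy",allow_pickle=True).item(); g=cv2.cvtColor(cv2.imread(f"pics/w_{n}.png"),cv2.COLOR_BGR2GRAY)
    p=cv2.cornerSubPix(g,np.array(px,np.float32).reshape(-1,1,2),(4,4),(-1,-1),(3,50,.01)).reshape(-1,2)
    X=onz(c,p,z)[:,:2]; M=np.array([[-L,W],[L,W],[L,-W],[-L,-W]])/2   # TL TR BR BL
    m=X.mean(0); H=(M).T@(X-m); th=np.arctan2(H[0,1]-H[1,0],H[0,0]+H[1,1])
    Rm=np.array([[np.cos(th),-np.sin(th)],[np.sin(th),np.cos(th)]])
    print(n,p.tolist(),"\n c",m,"yaw",np.degrees(th),"res mm\n",1000*(X-m-M@Rm.T))
    print(" edges",[round(1000*np.linalg.norm(X[i]-X[(i+1)%4]),1) for i in range(4)])
for z in(.008,.014): fit("stand",[(247,101),(341,96),(343,226),(257,229)],.135,.190,z)
fit("rack",[(245,97),(347,101),(340,233),(245,231)],.150,.200,.013)
c=[]
for n,(x0,y0,x1,y1) in (("stand",(230,80,400,240)),("rack",(230,85,365,245))):
    im=cv2.imread(f"pics/w_{n}.png")[y0:y1,x0:x1]; c.append(cv2.resize(im,(400,int(400*im.shape[0]/im.shape[1])),interpolation=cv2.INTER_CUBIC))
h=max(i.shape[0] for i in c); cv2.imwrite("pics/crops.png",np.hstack([cv2.copyMakeBorder(i,0,h-i.shape[0],0,0,0) for i in c]))
cs=np.load("pics/w_stand.npy",allow_pickle=True).item(); print("bar at z.2",onz(cs,[(380.5,127.5)],.2))
E
```

```text
stand [[246.00563049316406, 103.73435974121094], [338.6759338378906, 96.77056884765625], [343.0, 226.0], [257.69439697265625, 226.49476623535156]] 
 c [0.4722 0.2016] yaw 3.716739085662601 res mm
 [[-1.3563  1.362 ]
 [-1.3858  2.295 ]
 [ 3.1854 -5.7031]
 [-0.4433  2.046 ]]
 edges [np.float64(135.0), np.float64(198.3), np.float64(138.3), np.float64(189.4)]
stand [[246.00563049316406, 103.73435974121094], [338.6759338378906, 96.77056884765625], [343.0, 226.0], [257.69439697265625, 226.49476623535156]] 
 c [0.4719 0.2024] yaw 3.716739085662606 res mm
 [[-0.4254  0.2208]
 [-2.1295  1.0334]
 [ 2.2318 -4.5079]
 [ 0.3231  3.2537]]
 edges [np.float64(133.4), np.float64(195.9), np.float64(136.6), np.float64(187.0)]
rack [[245.6602783203125, 97.69825744628906], [343.2799377441406, 102.34007263183594], [336.44610595703125, 231.79054260253906], [245.2655487060547, 228.8650665283203]] 
 c [ 0.5169 -0.2009] yaw -1.4428951978236355 res mm
 [[ 3.8957  0.6062]
 [-5.3655 -1.8156]
 [-0.6955  0.0492]
 [ 2.1653  1.1602]]
 edges [np.float64(140.8), np.float64(198.1), np.float64(147.2), np.float64(199.5)]
bar at z.2 [[0.5382 0.2635 0.2   ]]
```

View pics/crops.png

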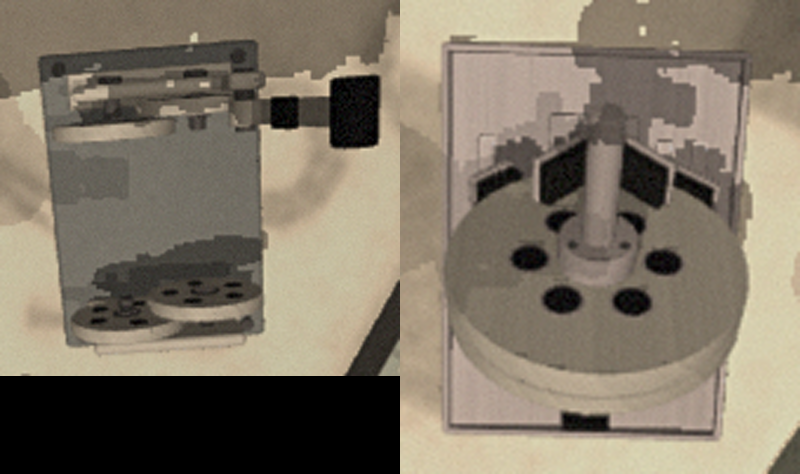

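```bash
python3 - <<'E'
from h import *
np.set_printoptions(precision=4,suppress=True)
def fit(n,p,L,W,z):
    c=np.load(f"pics/w_{n}.npy",allow_pickle=True).item()
    X=onz(c,p,z)[:,:2]; M=np.array([[-L,W],[L,W],[L,-W],[-L,-W]])/2
    m=X.mean(0); H=M.T@(X-m); th=np.arctan2(H[0,1]-H[1,0],H[0,0]+H[1,1])
    Rm=np.array([[np.cos(th),-np.sin(th)],[np.sin(th),np.cos(th)]])
    print(n,z,m,np.degrees(th),"res",(1000*(X-m-M@Rm.T)).round(1).tolist(),[round(1000*np.linalg.norm(X[i]-X[(i+1)%4]),1) for i in range(4)])
    return c,m,Rm
for z in(.008,.014): c,m,Rm=fit("stand",[(246.6,104.2),(338.8,97),(342.6,220.2),(258,226.6)],.135,.190,z)
for th in(1.65,1.7,1.75,1.8): 
    a=th+np.radians(5.77); b=np.array([.043-.0945*np.cos(a),.055]); b=m+Rm@b; print(th,"bar px",proj(c,[[*b,.112+.0945*np.sin(a)]]))
c,m,Rm=fit("rack",[(244.8,99.5),(348.1,103.6),(337.3,232.5),(245.2,230.8)],.150,.200,.013)
def P(y,r): # along arbor, along lift
    s,k=np.sin(np.radians(32)),np.cos(np.radians(32)); v=m+Rm@[0,y*k-r*s]; return [*v,.09+y*s+r*k]
print("arbor end,hub ctr px",proj(c,[P(.085,0),P(.026,0),P(.012,0),P(.012,.065),P(.012,-.065)]))
for x in (-.065,.065): v=m+Rm@[x,.012*.848]; print(proj(c,[[*v,.09+.012*.53]]))
E
```

```text
stand 0.008 [0.4723 0.2038] 4.363792967716734 res [[0.4, -0.6], [-0.2, -0.9], [0.9, 1.1], [-1.2, 0.4]] [np.float64(134.4), np.float64(188.1), np.float64(137.1), np.float64(188.9)]
stand 0.014 [0.472  0.2046] 4.3637929677167335 res [[1.3, -1.7], [-0.9, -2.1], [-0.0, 2.2], [-0.4, 1.6]] [np.float64(132.7), np.float64(185.7), np.float64(135.4), np.float64(186.5)]
1.65 bar px [[370.1531 127.1102]]
1.7 bar px [[375.1268 126.6738]]
1.75 bar px [[379.9335 126.2404]]
1.8 bar px [[384.5515 125.8119]]
rack 0.013 [ 0.5187 -0.2031] -1.6461833142301991 res [[0.5, 0.1], [-0.4, -1.1], [-0.6, 1.3], [0.6, -0.2]] [np.float64(149.2), np.float64(197.7), np.float64(148.8), np.float64(200.3)]
arbor end,hub ctr px [[300.4117 121.4015]
 [297.1268 163.5811]
 [296.4546 172.2211]
 [297.3476 210.3142]
 [295.7428 141.6809]]
[[245.0375 170.6997]]
[[347.7475 173.7136]]
```

```bash
cat >> h.py <<'E'
Cr=np.array([.518,-.2031,.09]); yr=-1.65
Cs=np.array([.472,.203,0]); ys=4.36
def frame(yaw,tilt):   # tool: y along the arbor (tilted up by tilt), z into the rotor, x towards -x
    Q=R.from_euler('z',yaw,degrees=True)*R.from_euler('x',tilt,degrees=True)*R.from_euler('xyz',[180,0,180],degrees=True)
    return Q, Q.as_euler('xyz',degrees=True)
def stand(x,y,z): return Cs+R.from_euler('z',ys,degrees=True).apply([x,y,z])
E
python3 - <<'E'
from h import *
np.set_printoptions(precision=4,suppress=True)
Q,e=frame(yr,32); z=Q.as_matrix()[:,2]; print(Q.as_matrix(),e)
for r in(.2,.104): print(robot.ik(Cr-r*z,e))
Qs,es=frame(ys,0)
print(robot.ik(stand(0,0,.209+.06),es))
robot.set_gripper(.05)
robot.move_pose(Cr-.2*z,e)
print(robot.line_to(Cr-.104*z,vel=.08,guard=8)); o=robot.observe(); print(o["time"],o["tool_pos"]-(Cr-.104*z),o["ft_force"],o["gripper_width"])
for n in("scene","side"): cv2.imwrite(f"pics/g_{n}.png",robot.grab_frame(n))
a=cv2.imread("pics/g_scene.png")[190:330,300:470]; b=cv2.imread("pics/g_side.png")[70:210,170:340]
cv2.imwrite("pics/g.png",cv2.resize(np.hstack([a,b]),(800,330),interpolation=cv2.INTER_CUBIC))
E
```

```text
[[-0.9996  0.0244  0.0153]
 [ 0.0288  0.8477  0.5297]
 [ 0.      0.5299 -0.848 ]] [148.    -0.   178.35]
[-51.3084  29.0395  23.2218 109.6495  20.0622 -54.2365]
[-48.2727  24.5192   9.0615  98.9691  21.3429 -51.294 ]
[  8.6619  -9.4073 -13.1433  86.264    0.       4.3019]
False
7.1583 [ 0.0001 -0.0004  0.0004] [0.5802 0.315  0.9071] 0.05030003274620927
```

View pics/g.png

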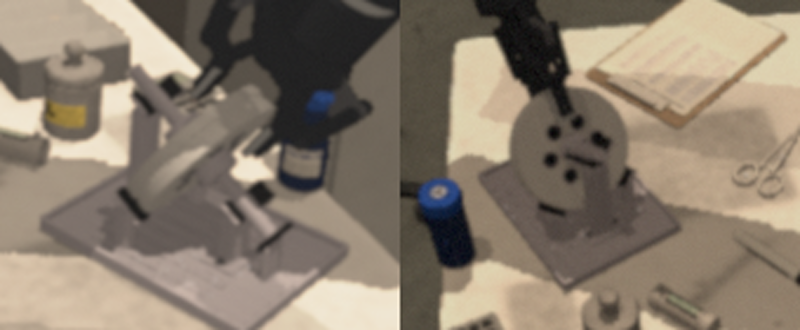

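The pads straddle the rim with no contact, so I'm closing and lifting.

```bash
python3 - <<'E'
from h import *
np.set_printoptions(precision=4,suppress=True)
def st(t):
    o=robot.observe(); print(t,round(o["time"],2),o["tool_pos"],o["ft_force"],o["torque"],round(o["gripper_width"],4),round(o["gripper_force"],1))
Q,e=frame(yr,32); z=Q.as_matrix()[:,2]; Qs,es=frame(ys,0)
robot.set_gripper(.0); st("closed")
robot.line_to(Cr-.20*z,vel=.08); st("lifted")
p=Cr-.20*z; p[2]=.40; robot.line_to(p,vel=.2)
robot.move_pose(stand(0,0,.40),es); robot.pause(.3); st("over")
robot.line_to(stand(0,0,.209+.03),vel=.15); robot.pause(.4); st("near")
for n in("scene","side","wrist"): cv2.imwrite(f"pics/n_{n}.png",robot.grab_frame(n))
a=cv2.imread("pics/n_scene.png")[125:265,165:295]; b=cv2.imread("pics/n_side.png")[170:310,290:420]
cv2.imwrite("pics/n.png",cv2.resize(np.hstack([a,b]),(800,431),interpolation=cv2.INTER_CUBIC))
E
```

```text
closed 7.61 [ 0.5165 -0.2585  0.1784] [-1.2774 -2.4029  2.0856] [-0.7684  0.1021  0.0959] 0.0234 59.2
lifted 8.96 [ 0.5149 -0.3087  0.2591] [ 0.4449  0.7226 -7.2111] [-1.4477 -0.0368  0.0008] 0.0235 59.0Traceback (most recent call last):
  File "<stdin>", line 8, in <module>
plant.IKError: the arm cannot follow that straight line within its joint ranges
```

```bash
python3 - <<'E'
from h import *
np.set_printoptions(precision=4,suppress=True)
def st(t):
    o=robot.observe(); print(t,round(o["time"],2),o["tool_pos"],o["ft_force"],o["torque"],round(o["gripper_width"],4),round(o["gripper_force"],1))
Q,e=frame(yr,32); z=Q.as_matrix()[:,2]; Qs,es=frame(ys,0)
try: robot.line_to([.50,-.25,.40],vel=.15,rotation=es)
except robot.IKError as x: print(x); robot.move_pose([.50,-.25,.40],es)
st("up")
robot.move_pose(stand(0,0,.40),es); robot.pause(.3); st("over")
robot.line_to(stand(0,0,.209+.03),vel=.15); robot.pause(.4); st("near")
for n in("scene","side","wrist"): cv2.imwrite(f"pics/n_{n}.png",robot.grab_frame(n))
a=cv2.imread("pics/n_scene.png")[125:265,165:295]; b=cv2.imread("pics/n_side.png")[170:310,290:420]
cv2.imwrite("pics/n.png",cv2.resize(np.hstack([a,b]),(800,431),interpolation=cv2.INTER_CUBIC))
E
```

```text
up 10.12 [ 0.4998 -0.2502  0.3985] [-0.355   0.1897 -6.073 ] [ 0.0095 -0.0379 -0.0037] 0.0231 59.1
over 12.09 [0.4722 0.2026 0.4   ] [-0.0339  0.4236 -7.1098] [-0.0201 -0.0637  0.037 ] 0.0234 59.1
near 13.72 [0.4721 0.203  0.2392] [-0.2002  0.2715 -6.262 ] [ 0.0311 -0.0696 -0.0106] 0.0229 59.1
```

View pics/n.png

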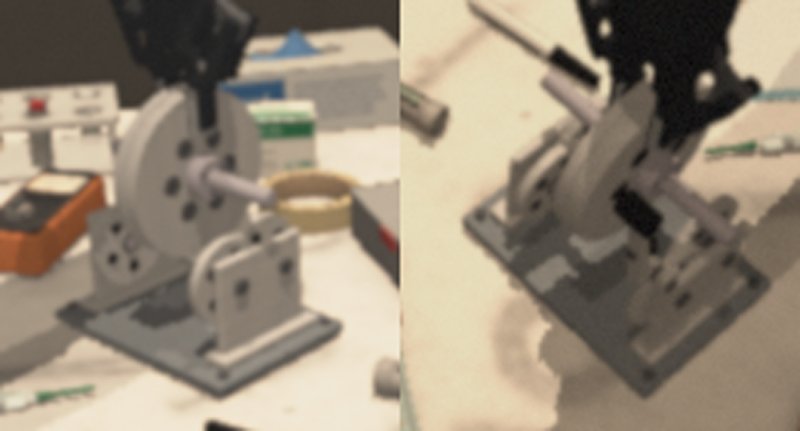

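```bash
python3 - <<'E'
from h import *
np.set_printoptions(precision=4,suppress=True)
a=robot.get_calibration("scene");b=robot.get_calibration("side")
print("scene -y end",proj(a,[stand(0,-.085,.135)]),"obs 252.7,189")
print("side ends",proj(b,[stand(0,-.085,.135),stand(0,.085,.135)]),"obs 338.1,196.6 / 397.2,244.1")
T=tri(a,(252.7,189),b,(338.1,196.6)); print(T,R.from_euler('z',-ys,degrees=True).apply(T-Cs))
print("base corners scene",proj(a,[stand(x,y,.01) for x,y in((-.0675,-.095),(.0675,-.095),(-.0675,.095))]),"obs",[(165+x/3.077,125+y/3.077) for x,y in((220,390),(340,325),(60,315))])
print("base corners side",proj(b,[stand(x,y,.01) for x,y in((.0675,-.095),(.0675,.095),(-.0675,.095))]),"obs",[(290+(x-400)/3.077,170+y/3.077) for x,y in((463,220),(645,392),(768,283))])
E
```

```text
scene -y end [[254.0049 189.5661]] obs 252.7,189
side ends [[336.6813 195.1583]
 [397.5236 247.7014]] obs 338.1,196.6 / 397.2,244.1
[0.4786 0.1229 0.135 ] [ 0.0005 -0.0804  0.135 ]
base corners scene [[237.8246 252.2772]
 [278.3671 230.2507]
 [183.3733 226.673 ]] obs [(236.4982125446864, 251.74683132921677), (275.49723756906076, 230.62235944101397), (184.4995125121872, 227.37244068898278)]
base corners side [[308.1818 241.2294]
 [368.2535 299.3101]
 [410.0798 262.2528]] obs [(310.4744881377966, 241.4982125446864), (369.6230094247644, 297.396815079623), (409.59701007474814, 261.9727006824829)]
```

```bash
python3 - <<'E'
from h import *
np.set_printoptions(precision=4,suppress=True)
def st(t):
    o=robot.observe(); print(t,round(o["time"],2),o["tool_pos"],o["ft_force"],o["torque"],round(o["gripper_width"],4))
st("0"); robot.line_to(stand(0,0,.219),vel=.04); st("1")
print(robot.line_to(stand(0,0,.203),vel=.012,guard=2.5)); st("2"); robot.pause(.3); st("3")
E
```

```text
0 13.87 [0.472 0.203 0.239] [-0.0372  0.117  -6.3342] [ 0.0078 -0.0527  0.0143] 0.0231
1 14.52 [0.472 0.203 0.219] [-0.1661  0.1642 -6.5829] [ 0.0635 -0.0942 -0.0119] 0.0232
True
2 15.35 [0.4716 0.203  0.209 ] [-1.107  -0.5924  6.4814] [ 0.0064  0.2748 -0.1312] 0.0229
3 15.65 [0.4716 0.203  0.209 ] [-0.822  -0.2562  6.6917] [-0.0175  0.3246 -0.0759] 0.0233
```

```bash
python3 - <<'E'
from h import *
np.set_printoptions(precision=4,suppress=True)
def st(t):
    o=robot.observe(); print(t,round(o["time"],2),o["tool_pos"],o["ft_force"],o["torque"],round(o["gripper_width"],4))
o=robot.observe(); p=np.array(o["tool_pos"]); p[2]+=.0006; robot.line_to(p,vel=.005); st("eased")
robot.set_gripper(.05); st("open")
p[2]=.30; robot.line_to(p,vel=.12); st("up")
pre=None
_,es=frame(ys,0)
p2=stand(.115,.055,.30); robot.move_pose(p2,es); robot.set_gripper(0)
f=[]
for k in range(9):
    g=cv2.cvtColor(robot.grab_frame("scene"),cv2.COLOR_BGR2GRAY)[140:230,190:280].astype(np.float32); g=cv2.GaussianBlur(g,(0,0),1.5); f.append(g)
    if k: d=abs(f[-1]-f[-2]); print(round(robot.observe()["time"],2),round(float(d.max()),1),round(float(d.mean()),2))
    robot.pause(.45)
for n in("scene","side"): cv2.imwrite(f"pics/r_{n}.png",robot.grab_frame(n))
a=cv2.imread("pics/r_scene.png")[115:255,165:295]; b=cv2.imread("pics/r_side.png")[170:310,290:420]
cv2.imwrite("pics/r.png",cv2.resize(np.hstack([a,b]),(800,431),interpolation=cv2.INTER_CUBIC))
E
```

```text
eased 16.24 [0.4716 0.203  0.2093] [ 2.0255 -0.3951 -4.9077] [ 0.1756 -0.547  -0.0544] 0.023
open 16.62 [0.4716 0.203  0.2099] [-0.7093 -0.3377  0.4608] [ 0.0042 -0.0206 -0.0128] 0.0501
up 17.52 [0.4714 0.2029 0.2992] [ 0.4048 -0.3013 -0.5821] [-0.0413 -0.0241  0.0004] 0.0497
19.18 1.0 0.1
19.68 0.6 0.1
20.18 0.5 0.1
20.68 0.5 0.09
21.18 0.6 0.1
21.68 0.6 0.1
22.18 0.5 0.1
22.68 0.5 0.1
```

View pics/r.png

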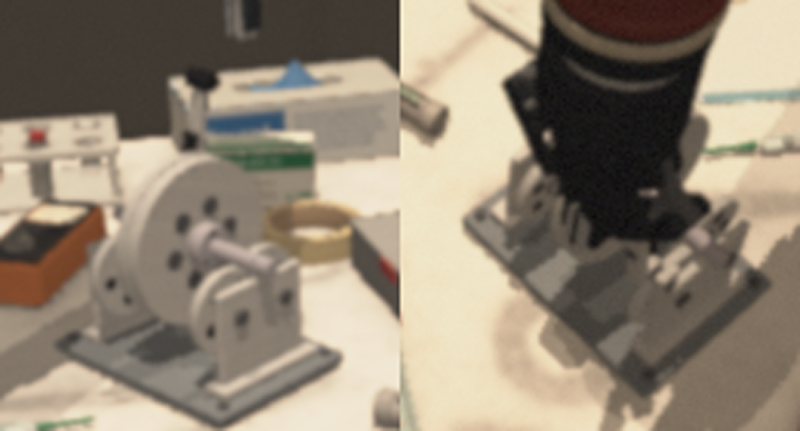

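The rotor is seated, centred and still: frame differences stay at noise level for more than 3 s. Next I'll push the bar over with the closed fingertips.

```bash
python3 - <<'E'
from h import *
np.set_printoptions(precision=4,suppress=True)
TR=robot.tip_reach
def st(t):
    o=robot.observe(); print(t,round(o["time"],2),o["tool_pos"],o["ft_force"],round(o["gripper_width"],4))
def tip(x,z): return stand(x,.055,z+TR)
def bar(a): a=np.radians(a); return np.array([.043-.0945*np.cos(a),.112+.0945*np.sin(a)])
st(TR)
robot.line_to(tip(.115,.195),vel=.1)
h=.011
b=bar(107); print("touch",robot.line_to(tip(b[0]+.009+h+.004,.195),vel=.06,guard=4)); st("near bar")
for a in range(104,47,-7):
    r=np.radians(a); o=.009*np.array([np.sin(r),np.cos(r)]); b=bar(a)
    z=min(b[1]-.006, .2) if a>=90 else b[1]+o[1]-.006*max(0,(a-60)/30)
    if robot.line_to(tip(b[0]+o[0]+h,z),vel=.08,guard=25): st(f"guard {a}"); break
st("pushed")
cv2.imwrite("pics/p_scene.png",robot.grab_frame("scene")); cv2.imwrite("pics/p_side.png",robot.grab_frame("side"))
a=cv2.imread("pics/p_scene.png")[95:235,165:295]; b=cv2.imread("pics/p_side.png")[170:310,290:420]
cv2.imwrite("pics/p.png",cv2.resize(np.hstack([a,b]),(800,431),interpolation=cv2.INTER_CUBIC))
E
```

```text
0.0726 23.23 [0.5825 0.2666 0.3   ] [ 0.1467 -0.3455  0.2399] 0.0
touch False
near bar 24.2 [0.5623 0.2651 0.2682] [ 0.714   0.5299 -0.7503] 0.0001
pushed 26.81 [0.4653 0.2576 0.2608] [-0.3971 -0.1029 -0.6312] 0.0
```

View pics/p.png

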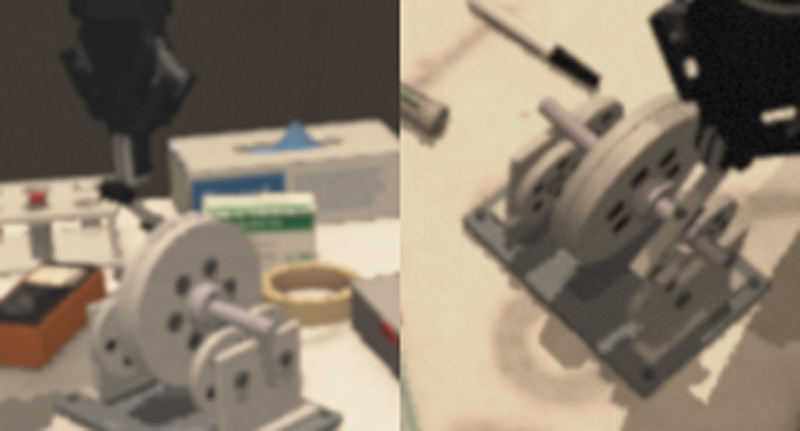

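The bar has gone over the top. It sits left of and under the fingertips at scene-crop (115,190), the arm is at roughly 45°, and the rotor is unmoved. Next I'll press down from above along the arc, with a guard at the end.

```bash
python3 - <<'E'
from h import *
np.set_printoptions(precision=4,suppress=True)
TR=robot.tip_reach
def st(t):
    o=robot.observe(); print(t,round(o["time"],2),o["tool_pos"],o["ft_force"])
def tip(x,z): return stand(x,.055,z+TR)
def bar(a): a=np.radians(a); return np.array([.043-.0945*np.cos(a),.112+.0945*np.sin(a)])
p=robot.observe()["tool_pos"]; robot.line_to(np.array(p)+[0,0,.012],vel=.08)
b=bar(48); robot.line_to(tip(b[0],b[1]+.014),vel=.08)
for a in (46,38,30,22,15,11):
    b=bar(a); g=robot.line_to(tip(b[0],b[1]+.009),vel=.06,guard=15); st(a)
    if g: print("early"); break
else:
    b=bar(1); print("seat",robot.line_to(tip(b[0],b[1]+.009),vel=.012,guard=8)); st("end")
    robot.pause(.3); st("hold")
    o=robot.observe(); ang=np.degrees(np.arcsin((o["tool_pos"][2]-TR-.009-.112)/.0945))-5.77; print("hold_down deg",ang)
E
```

```text
46 27.8 [0.4445 0.2561 0.2615] [0.2974 0.3265 0.2263]
early
```

```bash
cat > s2.py <<'E'
from h import *
np.set_printoptions(precision=4,suppress=True)
TR=robot.tip_reach
def st(t):
    o=robot.observe(); print(t,round(o["time"],2),R.from_euler('z',-ys,degrees=True).apply(o["tool_pos"]-Cs)-[0,0,TR],o["ft_force"])
def tip(x,z): return stand(x,.055,z+TR)
def bar(a): a=np.radians(a); return np.array([.043-.0945*np.cos(a),.112+.0945*np.sin(a)])
st("start")
for a in (42,36,30,24,18,14,11):
    b=bar(a); g=robot.line_to(tip(b[0],b[1]+.009),vel=.03,guard=20); st((a,g))
    if g: print("early"); break
else:
    b=bar(1); print("seat",robot.line_to(tip(b[0],b[1]+.009),vel=.012,guard=8)); st("end")
    robot.pause(.3); st("hold")
    o=robot.observe(); ang=np.degrees(np.arcsin((o["tool_pos"][2]-TR-.009-.112)/.0945))-5.77; print("hold_down deg",ang)
E
python3 s2.py; python3 - <<'E'
from h import *
cv2.imwrite("pics/q_scene.png",robot.grab_frame("scene"))
E
```

```text
start 27.8 [-0.0234  0.055   0.1889] [0.2974 0.3265 0.2263]
(42, False) 28.18 [-0.0271  0.055   0.1841] [ 0.1847  0.3492 -1.3007]
(36, False) 28.67 [-0.0335  0.055   0.1763] [-0.2653 -0.0405 -0.0877]
(30, False) 29.15 [-0.0389  0.055   0.1681] [ 0.2025 -0.645  -0.0036]
(24, False) 29.63 [-0.0434  0.055   0.1592] [ 0.3678 -0.5689 -0.3374]
(18, False) 30.12 [-0.047  0.055  0.15 ] [-0.0584 -0.1158  0.3084]
(14, False) 30.48 [-0.0489  0.055   0.1436] [0.1467 1.0666 0.2856]
(11, False) 30.8 [-0.0499  0.055   0.1388] [-0.3659  0.6508 -0.1636]
seat True
end 31.7 [-0.051   0.055   0.1286] [-1.5213  0.1318  6.6092]
hold 32.0 [-0.051   0.055   0.1287] [-1.4776 -0.253   6.2714]
hold_down deg -1.0972321741128042
```

```bash
python3 - <<'E'
from h import *
np.set_printoptions(precision=4,suppress=True)
p=np.array(robot.observe()["tool_pos"]); p[2]+=.02; robot.line_to(p,vel=.04); p[2]=.36; robot.line_to(p,vel=.2)
robot.move_pose([.40,.0,.40],frame(0,0)[1]); robot.pause(.5)
im=robot.grab_frame("scene"); cv2.imwrite("pics/f_scene.png",im); sd=robot.grab_frame("side"); cv2.imwrite("pics/f_side.png",sd)
old=cv2.imread("pics/r_scene.png"); f=lambda i:cv2.GaussianBlur(cv2.cvtColor(i,cv2.COLOR_BGR2GRAY).astype(np.float32),(0,0),1)
d=abs(f(im)-f(old))
# rotor -y face pockets lie away from the clamp
F=[np.array(stand(.04*np.cos(t),-.012,.105+.04*np.sin(t))) for t in np.linspace(0,6.28,13)]
a=robot.get_calibration("scene"); q=proj(a,F).astype(int); m=np.zeros(d.shape,np.uint8); cv2.fillPoly(m,[cv2.convexHull(q)],1)
print("rotor face diff max/mean",d[m>0].max(),d[m>0].mean(),"contrast sd",f(old)[m>0].std())
s,r=(cv2.phaseCorrelate(f(old)[150:215,200:255],f(im)[150:215,200:255])); print("shift",s,r)
# bar in side view
b=robot.get_calibration("side"); e=proj(b,[stand(-.051,.055,.1215),stand(-.051,.055,.14)]); print("bar expected side px",e)
g=cv2.cvtColor(sd,cv2.COLOR_BGR2GRAY); x,y=e[0].astype(int); w=g[y-14:y+15,x-14:x+15]; n,l,S,C=cv2.connectedComponentsWithStats((w<45).astype(np.uint8))
print([(S[i,4],C[i]+[x-14,y-14]) for i in range(1,n) if S[i,4]>8]); print("time",robot.observe()["time"])
E
```

```text
rotor face diff max/mean 62.901016 22.371012 contrast sd 24.498806
shift (-0.06396976375740593, 0.07540926630462508) 0.6708324782274387
bar expected side px [[401.7377 227.3997]
 [403.5638 222.3094]]
[(np.int32(70), array([402.9714, 227.1143]))]
time 35.1667
```

```bash
python3 - <<'E'
from h import *
np.set_printoptions(precision=1,suppress=True)
a=robot.get_calibration("scene")
F=lambda r,n:proj(a,[np.array(stand(r*np.cos(t),-.012,.105+r*np.sin(t))) for t in np.linspace(0,2*np.pi,n,endpoint=False)])
m=np.zeros((420,560),np.uint8); cv2.fillPoly(m,[F(.06,40).astype(int)],1)
H=cv2.findHomography(np.float32([[.04*np.cos(t),.04*np.sin(t)] for t in np.linspace(0,2*np.pi,8,endpoint=False)]),F(.04,8))[0]; Hi=np.linalg.inv(H)
for n in("r","p","q","f"):
    g=cv2.cvtColor(cv2.imread(f"pics/{n}_scene.png"),cv2.COLOR_BGR2GRAY).astype(np.float32)
    loc=cv2.GaussianBlur(g,(0,0),1)-cv2.GaussianBlur(g,(0,0),5)
    b=((loc<-9)&(m>0)).astype(np.uint8); k,l,S,C=cv2.connectedComponentsWithStats(b)
    c=np.array([C[i] for i in range(1,k) if S[i,4]>5]); u=cv2.perspectiveTransform(c.reshape(-1,1,2),Hi).reshape(-1,2)
    print(n,"mean gray",g[m>0].mean()); print(np.c_[c,np.hypot(*u.T)*1000,np.degrees(np.arctan2(u[:,1],u[:,0]))])
E
```

```text
r mean gray 127.97867
[[ 220.4  178.9   56.   124.2]
 [ 232.8  181.5   29.    79.3]
 [ 223.7  187.1   33.5  134.4]
 [ 239.4  188.7   25.4   10. ]
 [ 221.5  199.    32.3 -175.5]
 [ 233.5  201.8   22.5  -79.6]]
p mean gray 128.13266
[[ 223.8  176.5   53.2  113.3]
 [ 232.8  181.5   29.    79.3]
 [ 246.6  180.6   52.6   19. ]
 [ 223.7  187.1   33.5  134.4]
 [ 241.4  189.3   31.2    1.3]
 [ 221.5  199.    32.3 -175.5]
 [ 233.5  201.8   22.5  -79.6]]
q mean gray 128.62
[[ 224.5  175.8   53.3  110.6]
 [ 232.7  181.5   29.3   80.1]
 [ 246.7  180.5   52.8   19.3]
 [ 223.8  187.2   33.   134.6]
 [ 241.3  189.3   31.     1.5]
 [ 221.5  199.1   32.2 -175. ]
 [ 233.5  201.8   22.5  -80.1]]
f mean gray 107.60267
[[ 232.7  170.4   55.9   82.9]
 [ 246.3  180.9   51.5   19. ]
 [ 233.   181.5   29.1   78.1]
 [ 223.9  187.    33.   133.6]
 [ 239.3  187.9   25.6   14.9]
 [ 221.3  199.2   33.  -174.9]
 [ 236.4  199.9   24.5  -56.9]
 [ 227.6  205.5   29.2 -121.2]]
```

The pocket positions haven't shifted between the settled and clamped pictures; the grey difference comes only from a shadow. The bar is at its level position, so I'm handing in.

```bash
python3 -c "
from plant import robot
print(robot.job_done())"
```

```text
the job is handed in; nothing more can be done
None
```

The job is handed in: the rotor was laid centred on the rollers, left until it stood still, and then clamped with the hold-down arm, with no visible turn in the before-and-after pictures, at about 35 s of the allowed 72 s.

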